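Switch on the vacuum at the flask's station by its locking lever

ROBOT

A 6-joint arm with a two-finger parallel gripper is mounted at the origin on the work surface. World frame = base frame: x ahead of the robot, y to its left, z up, the work surface at z = 0. Lengths are in m, angles in rad, forces in N, time in s.
With the tool pointing down it reaches from about 0.35 to 0.975 m from the base axis. Payload 4.9 kg.
Tool frame: the origin (TCP) lies at the very end of the fingers, on their centre line; the grasp point (between the pads) lies 19 mm behind it; z points along the fingers, y is the line along which they close (so a half turn about z gives the same grasp; the last joint's range is limited). The gripper opens to 85 mm and grips with 20 to 120 N. Pads are 22 mm wide; open, the fingers measure 114 mm over their backs; the gripper's body (76 mm by 85 mm) begins 54 mm behind the grasp point. The pads swing forward as they close: fully open they stand 13 mm farther back than shut.
Start: joints at [-1.459, 0.053, 1.613, -0, 1.476, -0.119], TCP at [0.143, -0.608, 0.231] pointing down, gripper open.
Joint ranges: [-3.01, 3.01], [-1.01, 2.22], [0.06, 2.58], [-1.02, 4.17], [0.09, 2.62], [-3.14, 3.14]. Speed limits (rad/s): [2.57, 2.57, 3.14, 3.14, 3.14, 3.14].

INTERFACE

Orientations are given as a unit quaternion [w, x, y, z].
In Python, from plant import manip gives the robot as it stands.
- The arm moves only by the tool play_rows, never from a script. Its argument "series" is a list that holds one entry, the list of rows, each a list of 7 numbers: the shift along the world's x, y, z in m, then the turn, a rotation vector about the world's x, y, z in degrees, then the opening, from 0 (shut) to 1 (fully open). In form: [[[dx, dy, dz, rx, ry, rz, grip], ...]]. A call has 1 to 10 rows; each row shifts and turns the commanded pose from where the row before left it; what a row does not reach is not made up. A row lasts 1/10 s, in which the tool goes at most 50 mm and 8.59 degrees, less where a joint would pass 70% of its speed; a pose out of reach is approached as far as the arm can. A call with a gripper value outside its range is refused whole. The fingers move at their own pace and stop on an object; the grip force is fixed at half the most. Time passes only in rows, so rows that do not move let the fingers close. It gives the time, the measured TCP pose, the force, the opening and the grip force at its end, in the units of the state.
- manip.state(): the state, without advancing time (a new reading comes with each control period).
- manip.grab_frame(name): name is "side" or "top"; returns a dict with "frame" (384x512x3 uint8, blue, green, red), "mtx" (3x3 intrinsics, pixels), "R" (3x3) and "t" (3): a world point X has camera coordinates R X + t. Camera axes: x right, y down, z forward; pixel columns grow to the right and rows downward; lengths in m; the calibration is good to about 2 mm. A picture is of the moment at which its call begins. There is no depth.
- manip.job_done(): hands the job in; it is judged then, once.
The state is a dict: "time": time; "joint_pos": joint angles; "joint_vel": joint speeds; "joint_efforts": joint torques, N m; "tool_pos": TCP position; "tool_rot": TCP orientation; "contact_force": force on the tool from outside, world axes, zero at the start; "ft_torque": the same for the moment, N m; "gripper_width": opening from 0.0 (shut) to 1.0 (fully open); "grasp_force": force on a finger pad.
Only numpy, scipy, OpenCV 4.12 (cv2) and the standard library are available. Lean on these libraries where they do the work, as an engineer would, in place of code of your own. Each camera call takes 0.05 s, during which the arm holds its last target. There are 200 camera calls.

TASK

Turn on the vacuum at the station where the filter flask stands: lift the locking collar on that valve's lever and, keeping it lifted, swing the lever right over to its other end, towards the flask, then let the collar drop so that the lever is locked there. Leave the other station's lever as it is, and leave the flask standing where it is.

Things in the scene. Friction and masses are not known exactly. Their poses are not given: they have to be found in the camera images.
- flask_station: Fixed vacuum station with the filter flask on it: aluminium plate 120 (x) x 320 (y) x 12 mm. Origin: centre of the underside, on the bench; z up; +y runs from the valve (at y = -100 mm) to the flask (about y = +100); -x side roughly faces the robot. Valve: grey block 60 x 86 mm, top 50 mm above the bench, with notched steel gate plates on it, to 87 mm above the bench.
- flask_pivot (a point): Middle of that valve's lever hinge, at (0, -100, 45) mm in the station's frame. The hinge axis is the station's x axis: the lever swings in its y-z plane. The lever is a 12 mm steel rod standing out of the valve block.
- flask_lever (a joint): Lever angle, rad: 0 upright; -0.38 leaning fully to the station's -y, away from the flask (off, its start); +0.38 leaning fully to +y, towards the flask (on). A little friction (0.06 N m): it stays where it is left. It is locked at its ends while the collar is down.
- flask_collar (a joint): How far the locking collar is slid outward along the lever, m: 0 down, 0.022 end stop. A spring presses it down (3 N down, 5.6 N at the stop). Down, its keys sit in a notch and lock the lever. They clear the notch at 0.010 and need 0.014 to pass mid-swing: keep it lifted (0.017 is comfortable) all the way across. At the other end it drops into a second notch by itself.
- flask_flange (a point): Middle of the collar's flange, on the lever's axis, 86 mm from the pivot when down; z outward along the lever. The collar is a metal spool round the lever: flange 60 mm wide, 8 thick; under it a neck 24 wide, 26 long; then a 42 mm disc whose top is 56 mm from the pivot. Lift it with two fingers as a fork under the flange, either side of the neck, or by its rim.
- flask_knob (a point): Centre of the black knob at the end of the lever, 119 mm from the pivot; knob 28 mm wide, 26 mm long, its top 132 mm from the pivot.
- spare_station: The second station: same make, sizes and axes as flask_station, but no flask, only a low white pot (68 mm wide, 42 mm tall) at its vessel end. Its lever is to stay as it is.
- spare_pivot (a point): Middle of the spare station's lever hinge, at (0, -100, 45) mm in that station's frame.
- spare_lever (a joint): Angle of the spare station's lever, same meaning as flask_lever; starts and must stay near -0.38.
- spare_collar (a joint): Slide of the spare station's collar, same meaning as flask_collar; stays at 0.
- flask: Conical clear-glass filter flask, 92 mm wide at the foot, with a white porcelain funnel (80 mm wide) on top, 205 mm tall in all, about 0.5 kg; stands loose on the vessel place of its station. Origin: centre of its underside; z up.
Mind the look-alikes: they are no part of the job. What is shaped like the flask but yellow is not meant.

How it is judged:
On the way, in this order (a step that is already met when the one before it is completed fails the run):
1. the collar is lifted clear while the lever is still at its off end (value of joint flask_collar above 0.009 m and value of joint flask_lever below -0.3 rad), for 0.1 s.
2. the lever is over at its on end with the collar dropped home (value of joint flask_lever above 0.33 rad and value of joint flask_collar below 0.004 m), for 0.2 s.
At the end, for the whole second after the job is handed in: The flask station's lever leans towards the flask (angle above 0.33 rad) with its collar down (below 4 mm), so it is locked; the other station's lever is still at its off end (below -0.30 rad) with its collar down; the flask stands upright (within 0.1 rad) at rest within 30 mm of where it was (all of step 2 and value of joint spare_lever below -0.3 rad and value of joint spare_collar below 0.004 m and angle between flask's own z axis and vertical below 0.1 rad and distance of flask from where it was at the start of the episode below 0.03 m and linear speed of flask below 0.02 m/s); the robot touches nothing.
It fails at once if the other station's lever is moved off its end (value of joint spare_lever above -0.28 rad).
It fails at once if the flask is tipped (angle between flask's own z axis and vertical above 0.35 rad).
It also fails if it takes over 38 s, if anything falls off the work surface, if the arm or the gripper's body presses on something with over 40 N, if the wrist force passes 120 N, or if a joint passes its speed limit or range.

## Working session

There is one attempt and no reset: what is moved stays moved. The work goes in short steps, Python scripts to look and compute and a tool call to move; the robot and the scene stay as the last step left them, time stands still between calls to the robot, and variables do not carry over. Pictures are saved under pics/ and viewed, at most 10 in all, crops included, and the job is handed in when it is done.

Besides the shell and the picture viewer there is one more tool, called by a JSON object that holds its "method" and its "body". play_rows: Moves the arm, as the interface text tells. Its arguments: {"type":"object","properties":{"series":{"type":"array"}},"required":["series"]}

```bash
mkdir -p pics
cat > h.py <<'E'
import numpy as np, cv2, pickle
from plant import manip
def grab(n):
    f=manip.grab_frame(n); return f['frame'],np.array(f['mtx']),np.array(f['R']),np.array(f['t'])
def ray(c,u,v):
    _,K,R,t=c; d=R.T@np.linalg.solve(K,[u,v,1.]); return -R.T@t,d
def onz(c,u,v,z):
    o,d=ray(c,u,v); return o+d*(z-o[2])/d[2]
def proj(c,X):
    _,K,R,t=c; p=K@(R@np.asarray(X,float)+t); return p[:2]/p[2]
def tri(c1,p1,c2,p2):
    o1,d1=ray(c1,*p1);o2,d2=ray(c2,*p2)
    s=np.linalg.lstsq(np.c_[d1,-d2],o2-o1,rcond=None)[0]
    a,b=o1+d1*s[0],o2+d2*s[1]; return (a+b)/2,np.linalg.norm(a-b)
E
python3 - <<'E'
from h import *
c={n:grab(n) for n in('side','top')}
pickle.dump(c,open('c0.pkl','wb'))
for n in c:
    cv2.imwrite(f'pics/{n}0.png',cv2.resize(c[n][0],(800,600),interpolation=cv2.INTER_CUBIC)); print(n,-c[n][2].T@c[n][3])
print(manip.state())
E
```

```text
side [0.16939651 0.87233393 0.74835608]
top [0.32238724 0.02060749 1.23879033]
{'time': 0.1, 'joint_pos': array([-1.45901392e+00,  5.33275895e-02,  1.61418313e+00,  2.26350988e-05,
        1.47600335e+00, -1.18987370e-01]), 'joint_vel': array([ 0.00028682,  0.0007916 , -0.00138581, -0.00105081,  0.00268371,
       -0.00041842]), 'joint_efforts': array([ 3.78733539e-04, -3.94903994e+01, -3.71364462e+01, -1.28760385e-04,
        3.90206536e-03,  6.89695000e-06]), 'tool_pos': array([ 0.14290399, -0.60785254,  0.23014738]), 'tool_rot': array([-9.60661300e-04,  9.93350212e-01,  1.15127898e-01,  1.47265576e-05]), 'contact_force': array([-0.0390595 , -0.00971845, -0.06368089]), 'ft_torque': array([ 0.01021679, -0.00447763, -0.03885966]), 'grasp_force': 0.0, 'gripper_width': 1.0021743039970468}
```

View pics/side0.png

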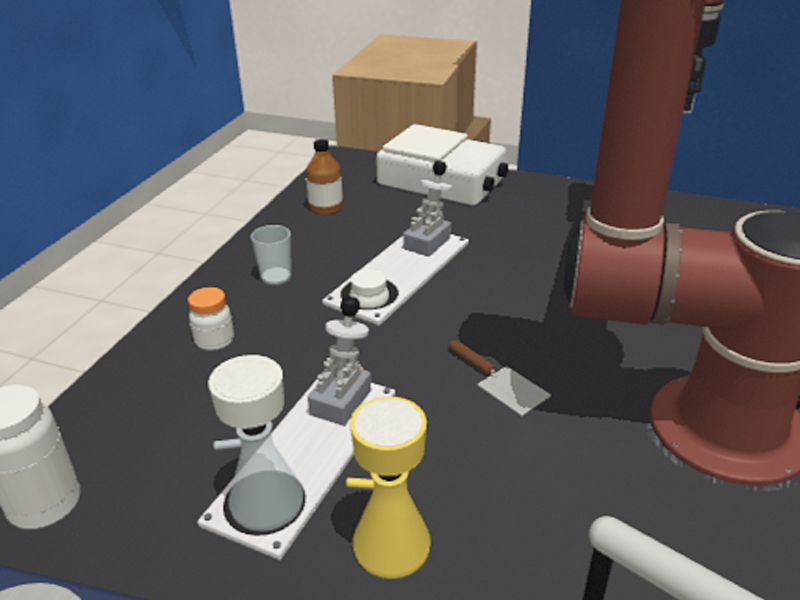

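View pics/top0.png

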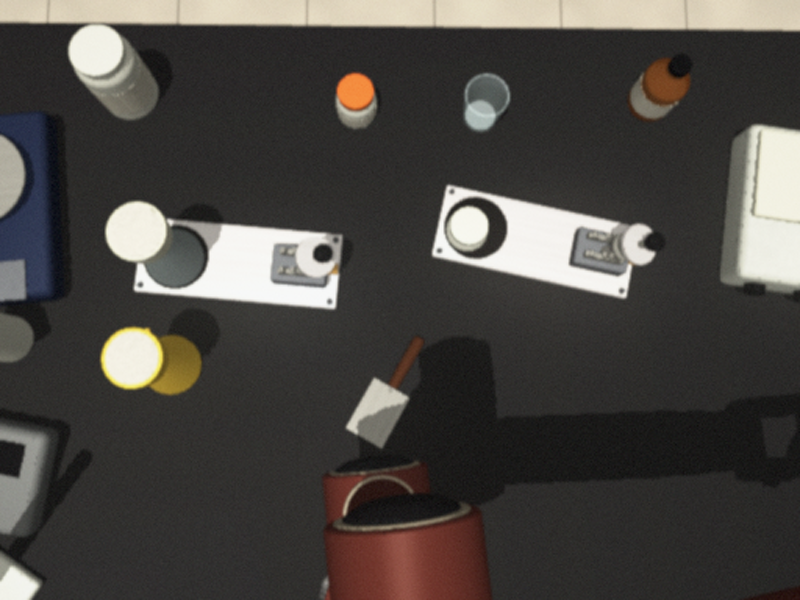

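The two candidate stations, in top-view pixels (800x600), are the left one (plate 135–340, 220–308; valve at 300,265) and the right one (plate 435–655, 187–297; valve at 600,250). The left one carries the clear flask (funnel at 140,232; side view 250,390), and the right one carries only the white pot (467,228). So the left station is the one meant. The yellow flask at (130,357) stands off the plate and is a decoy. In the side view the target's knob is at (350,306) and its flange at (347,328). Next I'll measure the station and confirm it in a crop.

Run:
```python
from h import *
c=pickle.load(open('c0.pkl','rb'));T,S=c['top'],c['side'];k=.64
# plate: bright mask in top, left station
g=cv2.cvtColor(T[0],cv2.COLOR_BGR2GRAY)
roi=np.zeros_like(g);roi[int(215*k):int(315*k),int(205*k):int(350*k)]=255
m=((g>120)&(roi>0)).astype(np.uint8)
# rough corners (view px) -> world, z=.012
for n,p in dict(nv_far=(342,235),nv_near=(335,308),fl_near=(134,291)).items(): print(n,onz(T,p[0]*k,p[1]*k,.012))
# edge fits: near (bottom) edge and valve end edge
cols=range(int(145*k),int(328*k)); pts=[]
for u in cols:
    r=np.where(g[int(270*k):int(330*k),u]>110)[0]
    if len(r): pts.append(onz(T,u,int(270*k)+r.max()+.5,.012)[:2])
pts=np.array(pts,np.float32); vx,vy,x0,y0=cv2.fitLine(pts,cv2.DIST_HUBER,0,.01,.01).ravel()
if vy<0: vx,vy=-vx,-vy
print('near edge',vx,vy,x0,y0,'yaw',np.degrees(np.arctan2(-vx,vy)))
pts=[]
for v in range(int(242*k),int(302*k)):
    r=np.where(g[v,int(325*k):int(360*k)]>110)[0]
    if len(r): pts.append(onz(T,int(325*k)+r.max()+.5,v,.012)[:2])
pts=np.array(pts)
Y=np.array([vx,vy]);X=np.array([vy,-vx])
xe=X@[x0,y0]; ye=np.median(pts@Y); print('end spread',np.std(pts@Y))
O=X*(xe+.06)+Y*(ye+.16); P=O-.1*Y; print('O',O,'pivot',P,'X',X,'Y',Y)
for n,p in dict(pivot=[*P,.045]).items():print(n,p)
# knobs by dark blob
def blob(C,u,v,r=14):
    G=cv2.cvtColor(C[0],cv2.COLOR_BGR2GRAY);u,v=int(u),int(v);w=G[v-r:v+r,u-r:u+r]
    n,l,s,cc=cv2.connectedComponentsWithStats((w<45).astype(np.uint8)); i=l[r,r]; return cc[i]+[u-r,v-r],s[i]
kt=blob(T,322*k,254*k,10);ks=blob(S,350*k,306*k,12);print(kt,ks)
K,e=tri(T,kt[0],S,ks[0]);print('knob',K,e)
d=lambda L,a:np.array([*(P-Y*L*np.sin(a)),.045+L*np.cos(a)])
print('pred knob',d(.119,.38),'flange',d(.086,.38), 'px',proj(T,d(.119,.38)),proj(S,d(.119,.38)))
# white funnel
print('funnel top approx',onz(T,140*k,232*k,.205),onz(T,175*k,257*k,.02))
im=np.hstack([cv2.resize(T[0][130:205,65:225],(640,300),interpolation=3)]);cv2.imwrite('pics/crop1.png',im)
cs=S[0][180:350,125:265];cv2.imwrite('pics/crop1.png',cv2.resize(cs,(490,595),interpolation=3))
```

```text
nv_far [0.58516565 0.07985186 0.012     ]
nv_near [0.46714562 0.09009473 0.012     ]
fl_near [0.49406516 0.40692625 0.012     ]
near edge 0.087981 0.9961222 0.48180568 0.27700037 yaw -5.047466
end spread 0.0013950660942527093
O [0.53915703 0.24436757] pivot [0.53035893 0.14475535] X [ 0.9961222 -0.087981 ] Y [0.087981  0.9961222]
pivot [np.float64(0.5303589277610421), np.float64(0.1447553475104661), 0.045]
(array([206.36, 161.88]), array([ 6,  6, 10,  9, 75], dtype=int32)) (array([223.2173913 , 195.35652174]), array([  6,   3,  13,  16, 115], dtype=int32))
knob [0.52891357 0.10044946 0.15527321] 0.0007359241299525121
pred knob [0.52647549 0.10078698 0.15551109] flange [0.52755241 0.11297989 0.12486516] px [206.1391381 162.7863358] [224.35418288 195.59039515]
funnel top approx [0.54712556 0.34155444 0.205     ] [0.54723181 0.34253968 0.02      ]
```

View pics/crop1.png

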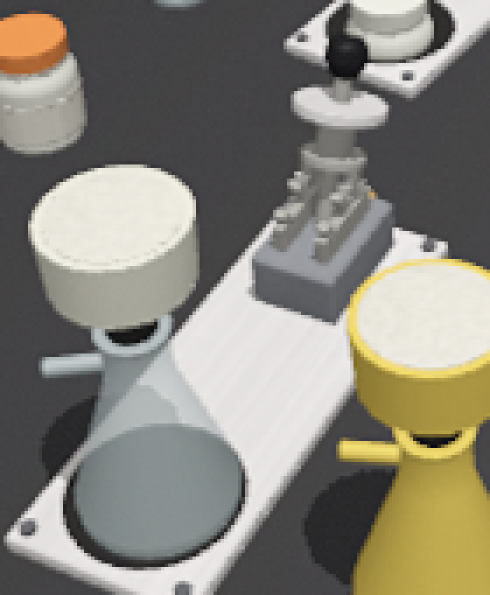

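The crop confirms it: clear glass flask with a white funnel on the plate, with its valve lever leaning away from the flask (knob at 345,55 in the crop, flange at 340,105). The measured knob agrees with the plate model to about 2.5 mm. I'll hold the flange by its rim from above, with the tool along the lever and the closing line along the hinge axis.

{"method": "play_rows", "body": {"series": [[[0.02, 0.02, 0.04, 0, 0, 7.18, 1], [0.02, 0.02, 0.04, 0, 0, 7.18, 1], [0.02, 0.02, 0.04, 0, 0, 7.18, 1], [0.02, 0.04, 0, 0, 0, 7.18, 1], [0.02, 0.04, 0, 0, 0, 7.18, 1], [0.02, 0.04, 0, 0, 0, 7.18, 1], [0.02, 0.04, 0, 0, 0, 7.18, 1], [0.02, 0.04, 0, 0, 0, 7.18, 1], [0.02, 0.04, 0, 0, 0, 7.18, 1], [0.02, 0.04, 0, 0, 0, 7.18, 1]]]}}

```text
time: 1.1
tool_pos: [0.3432, -0.2666, 0.3508]
tool_rot: [-0.0, 0.736, 0.677, 0.0]
contact_force: [0.9, -0.4, -0.2]
gripper_width: 1.0
grasp_force: 0.0
```

{"method": "play_rows", "body": {"series": [[[0.02, 0.04, 0, 0, 0, 0, 1], [0.02, 0.04, 0, 0, 0, 0, 1], [0.02, 0.04, 0, 0, 0, 0, 1], [0.02, 0.04, 0, 0, 0, 0, 1], [0.02, 0.04, 0, 0, 0, 0, 1], [0.02, 0.03, 0, 4.34, -0.38, 0, 1], [0.02, 0.03, 0, 4.34, -0.38, 0, 1], [0.02, 0.03, 0, 4.34, -0.38, 0, 1], [0.02, 0.03, 0, 4.34, -0.38, 0, 1], [0, 0.03, 0, 4.34, -0.38, 0, 1]]]}}

```text
time: 2.1
tool_pos: [0.5241, 0.0828, 0.3504]
tool_rot: [-0.129, 0.724, 0.663, 0.14]
contact_force: [0.5, -0.5, -1.1]
gripper_width: 1.0
grasp_force: 0.0
```

```bash
cat >> h.py <<'E'
from scipy.spatial.transform import Rotation as Ro
P=np.array([.5315,.1445,.045]);X=np.array([.9961,-.088,0]);Y=np.array([.088,.9961,0])
def target(a,L):
    d=Y*np.sin(a)+np.array([0,0,np.cos(a)]); z=-d; x=np.cross(X,z); return P+L*d, Ro.from_matrix(np.c_[x,X,z]),d
def cmp(a,L):
    s=manip.state();p,R,d=target(a,L); q=s['tool_rot']; R0=Ro.from_quat([*q[1:],q[0]])
    e=s['tool_pos']-P; z=R0.as_matrix()[:,2]
    print('t',s['time'],'pos',s['tool_pos'].round(4),'F',s['contact_force'].round(1),'w',s['gripper_width'],s['grasp_force'])
    print('shift',(p-s['tool_pos']).round(4),'turn',(R*R0.inv()).as_rotvec(True).round(2),'L',np.linalg.norm(e-X*(e@X)).round(4),'ang pos',np.arctan2(e@Y,e[2]).round(3),'ang tool',np.arctan2(-z@Y,-z[2]).round(3),'xoff',(e@X).round(4))
E
python3 -c "
from h import *
cmp(-.38,.167)"
```

```text
t 2.1 pos [0.5241 0.0828 0.3504] F [ 0.5 -0.5 -1.1] w 1.0001224080486972 0.0
shift [ 0.0019 -0.     -0.1503] turn [-0.2  -0.06 -0.07] L 0.3117 ang pos -0.2 ang tool -0.383 xoff -0.0019
```

{"method": "play_rows", "body": {"series": [[[0.002, 0, -0.04, 0, 0, 0, 1], [0, 0, -0.04, 0, 0, 0, 1], [0, 0, -0.04, 0, 0, 0, 1], [0, 0, -0.03, 0, 0, 0, 1], [0, 0, 0, 0, 0, 0, 1]]]}}

```text
time: 2.6
tool_pos: [0.5214, 0.0821, 0.1952]
tool_rot: [-0.132, 0.724, 0.663, 0.136]
contact_force: [-0.4, 0.4, -0.3]
gripper_width: 0.997
grasp_force: 0.0
```

```bash
python3 -c "
from h import *
cmp(-.38,.167)
T,S=grab('top'),grab('side');pickle.dump((T,S),open('c1.pkl','wb'))
a=cv2.resize(T[0][90:220,140:260],(400,433),interpolation=3);b=cv2.resize(S[0][90:250,160:308],(400,433),interpolation=3)
cv2.imwrite('pics/c1.png',np.hstack([a,b]))
for L in(.067,.086,.119,.132,.167,.22):
  p=target(-.38,L)[0];print(L,((proj(T,p)-[140,90])*3.333).round(),((proj(S,p)-[160,90])*2.703+[400,0]).round())
"
```

```text
t 2.6 pos [0.5214 0.0821 0.1952] F [-0.4  0.4 -0.3] w 0.9973499343714629 0.0
shift [0.0047 0.0007 0.0049] turn [-0.09 -0.63 -0.08] L 0.1629 ang pos -0.397 ang tool -0.381 xoff -0.0046
0.067 [198. 251.] [565. 346.]
0.086 [206. 248.] [568. 324.]
0.119 [221. 241.] [573. 285.]
0.132 [227. 238.] [575. 269.]
0.167 [244. 230.] [580. 227.]
0.22 [271. 218.] [589. 162.]
```

View pics/c1.png

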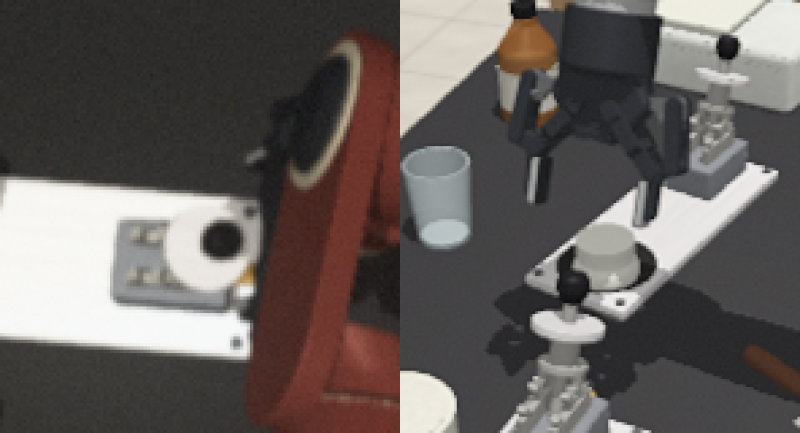

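The view shows the open gripper (finger tips at 538,200 and 645,222 in the right half) above and behind the lever. The knob is at (573,288), where the model predicts (573,285). I'll let it settle, then correct.

{"method": "play_rows", "body": {"series": [[[0, 0, 0, 0, 0, 0, 1], [0, 0, 0, 0, 0, 0, 1], [0, 0, 0, 0, 0, 0, 1]]]}}

```text
time: 3.0
tool_pos: [0.5259, 0.0814, 0.2033]
tool_rot: [-0.126, 0.724, 0.664, 0.14]
contact_force: [0.2, 0.2, -0.1]
gripper_width: 1.001
grasp_force: 0.0
```

```bash
python3 -c "
from h import *
cmp(-.38,.067)"
```

```text
t 3.0 pos [0.5259 0.0814 0.2033] F [ 0.2  0.2 -0.1] w 1.0012434229638592 0.0
shift [ 0.0034  0.0383 -0.0961] turn [ 0.02  0.2  -0.07] L 0.1705 ang pos -0.38 ang tool -0.38 xoff 0.0
```

{"method": "play_rows", "body": {"series": [[[0.0003, 0.0038, -0.0096, 0, 0, 0, 1], [0.0003, 0.0038, -0.0096, 0, 0, 0, 1], [0.0003, 0.0038, -0.0096, 0, 0, 0, 1], [0.0003, 0.0038, -0.0096, 0, 0, 0, 1], [0.0003, 0.0038, -0.0096, 0, 0, 0, 1], [0.0003, 0.0038, -0.0096, 0, 0, 0, 1], [0.0003, 0.0038, -0.0096, 0, 0, 0, 1], [0, 0, 0, 0, 0, 0, 1], [0, 0, 0, 0, 0, 0, 1]]]}}

```text
time: 3.9
tool_pos: [0.527, 0.1083, 0.1339]
tool_rot: [-0.128, 0.724, 0.664, 0.139]
contact_force: [-0.1, 0.2, -0.1]
gripper_width: 1.002
grasp_force: 0.0
```

```bash
python3 -c "
from h import *
cmp(-.38,.067)"
```

```text
t 3.9 pos [0.527  0.1083 0.1339] F [-0.1  0.2 -0.1] w 1.00210237441474 0.0
shift [ 0.0023  0.0114 -0.0266] turn [-0.02 -0.01 -0.08] L 0.096 ang pos -0.389 ang tool -0.38 xoff -0.0013
```

{"method": "play_rows", "body": {"series": [[[0.0006, 0.0038, -0.009, 0, 0, 0, 1], [0.0006, 0.0038, -0.009, 0, 0, 0, 1], [0.0006, 0.0038, -0.0085, 0, 0, 0, 1], [0, 0, 0, 0, 0, 0, 1], [0, 0, 0, 0, 0, 0, 1]]]}}

```text
time: 4.4
tool_pos: [0.5285, 0.1198, 0.1071]
tool_rot: [-0.128, 0.724, 0.664, 0.139]
contact_force: [-0.8, 0.7, -0.0]
gripper_width: 0.998
grasp_force: 0.0
```

```bash
python3 -c "
from h import *
cmp(-.38,.067)
T,S=grab('top'),grab('side')
b=cv2.resize(S[0][140:270,160:300],(560,520),interpolation=3)
cv2.imwrite('pics/c2.png',b)
"
```

```text
t 4.4 pos [0.5285 0.1198 0.1071] F [-0.8  0.7 -0. ] w 0.9983319860006153 0.0
shift [ 0.0008 -0.      0.0001] turn [-0.02 -0.05 -0.09] L 0.0669 ang pos -0.381 ang tool -0.38 xoff -0.0008
```

View pics/c2.png

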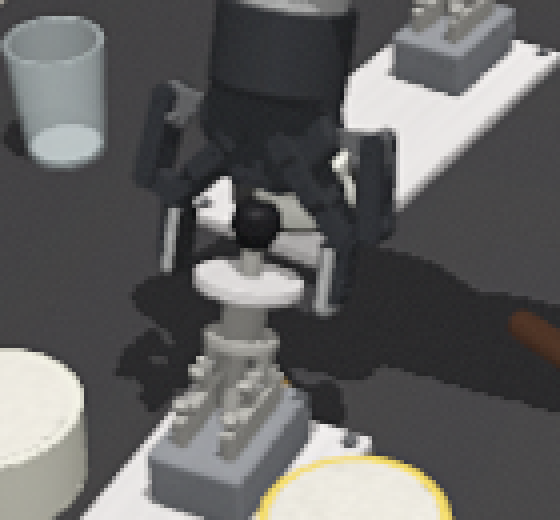

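The fingers straddle the flange: tips at (180,272) and (325,310), flange centre at (249,283). It is centred but slightly high, so I'll go 3 mm deeper and close (the pads also swing forward).

{"method": "play_rows", "body": {"series": [[[0.0008, 0.0011, -0.0028, 0, 0, 0, 0.9], [0, 0, 0, 0, 0, 0, 0.8], [0, 0, 0, 0, 0, 0, 0.75], [0, 0, 0, 0, 0, 0, 0.7], [0, 0, 0, 0, 0, 0, 0.6], [0, 0, 0, 0, 0, 0, 0.5], [0, 0, 0, 0, 0, 0, 0.4]]]}}

```text
time: 5.2
tool_pos: [0.53, 0.1204, 0.1055]
tool_rot: [-0.127, 0.724, 0.664, 0.14]
contact_force: [-1.7, -2.7, 5.8]
gripper_width: 0.676
grasp_force: 63.2
```

```bash
python3 -c "
from h import *
cmp(-.38,.064)"
```

```text
t 5.2 pos [0.53   0.1204 0.1055] F [-1.7 -2.7  5.8] w 0.6758256247243717 63.24339509010315
shift [-0.0006  0.0004 -0.0011] turn [ 0.01  0.05 -0.07] L 0.0651 ang pos -0.379 ang tool -0.38 xoff 0.0007
```

Gripped on the rim with low side loads. Now lift 18 mm along the lever.

{"method": "play_rows", "body": {"series": [[[-0.0001, -0.0011, 0.0028, 0, 0, 0, 0.4], [-0.0001, -0.0011, 0.0028, 0, 0, 0, 0.4], [-0.0001, -0.0011, 0.0028, 0, 0, 0, 0.4], [-0.0001, -0.0011, 0.0028, 0, 0, 0, 0.4], [-0.0001, -0.0011, 0.0028, 0, 0, 0, 0.4], [-0.0001, -0.0011, 0.0028, 0, 0, 0, 0.4], [0, 0, 0, 0, 0, 0, 0.4], [0, 0, 0, 0, 0, 0, 0.4]]]}}

```text
time: 6.0
tool_pos: [0.5292, 0.114, 0.1214]
tool_rot: [-0.127, 0.724, 0.663, 0.14]
contact_force: [4.6, 2.7, -5.3]
gripper_width: 0.675
grasp_force: 65.1
```

```bash
python3 -c "
from h import *
cmp(-.38,.083)
S=grab('side')
b=cv2.resize(S[0][140:270,160:300],(560,520),interpolation=3)
cv2.imwrite('pics/c3.png',b)
n=10
for i in range(1,n+1):
  a,b=-.38+.76*(i-1)/n,-.38+.76*i/n
  print((target(b,.083)[0]-target(a,.083)[0]).round(4))
print(-X*np.degrees(.076))
"
```

```text
t 6.0 pos [0.5292 0.114  0.1214] F [ 4.6  2.7 -5.3] w 0.6748954128477527 65.12054443359375
shift [-0.0004 -0.0002  0.0007] turn [-0.01  0.04 -0.04] L 0.0823 ang pos -0.38 ang tool -0.38 xoff 0.0004
[0.0005 0.0059 0.0021]
[0.0005 0.0061 0.0017]
[0.0005 0.0062 0.0012]
[0.0006 0.0062 0.0007]
[0.0006 0.0063 0.0002]
[ 0.0006  0.0063 -0.0002]
[ 0.0006  0.0062 -0.0007]
[ 0.0005  0.0062 -0.0012]
[ 0.0005  0.0061 -0.0017]
[ 0.0005  0.0059 -0.0021]
[-4.33749677  0.38319417 -0.        ]
```

View pics/c3.png

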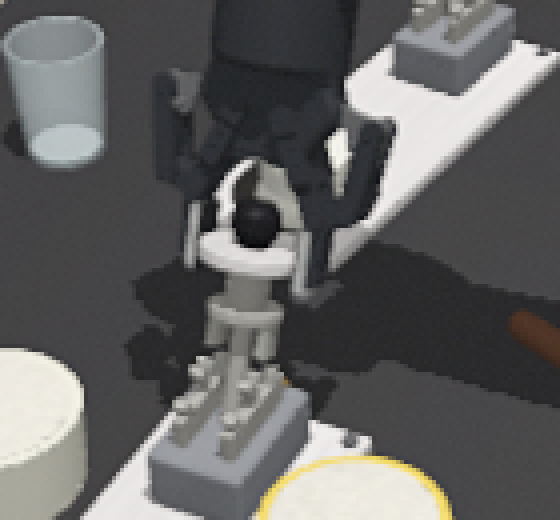

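The collar is raised off the gate, with its disc at (245,305) and the keys above the gates, and the flange is held. It is lifted about 17 mm. I'll swing the first half.

{"method": "play_rows", "body": {"series": [[[0.0003, 0.003, 0.0011, -2.17, 0.19, 0, 0.4], [0.0003, 0.003, 0.001, -2.17, 0.19, 0, 0.4], [0.0003, 0.003, 0.0009, -2.17, 0.19, 0, 0.4], [0.0003, 0.003, 0.0008, -2.17, 0.19, 0, 0.4], [0.0003, 0.0031, 0.0007, -2.17, 0.19, 0, 0.4], [0.0003, 0.0031, 0.0005, -2.17, 0.19, 0, 0.4], [0.0003, 0.0031, 0.0004, -2.17, 0.19, 0, 0.4], [0.0003, 0.0031, 0.0003, -2.17, 0.19, 0, 0.4], [0.0003, 0.0031, 0.0001, -2.17, 0.19, 0, 0.4], [0.0003, 0.0031, 0.0001, -2.17, 0.19, 0, 0.4]]]}}

```text
time: 7.05
tool_pos: [0.5319, 0.1443, 0.127]
tool_rot: [0.001, 0.737, 0.676, -0.001]
contact_force: [4.1, -0.5, -6.9]
gripper_width: 0.673
grasp_force: 65.2
```

```bash
python3 -c "
from h import *
cmp(0,.0825)"
```

```text
t 7.05 pos [0.5319 0.1443 0.127 ] F [ 4.1 -0.5 -6.9] w 0.6728300372180194 65.20799160003662
shift [-0.0004  0.0002  0.0005] turn [ 0.15 -0.02 -0.06] L 0.082 ang pos -0.002 ang tool 0.003 xoff 0.0005
```

Tracking is good. Second half, with 1° extra.

{"method": "play_rows", "body": {"series": [[[0.0003, 0.0031, 0.0001, -2.2, 0.19, 0, 0.4], [0.0003, 0.0031, -0.0001, -2.2, 0.19, 0, 0.4], [0.0003, 0.0031, -0.0002, -2.2, 0.19, 0, 0.4], [0.0003, 0.0031, -0.0004, -2.2, 0.19, 0, 0.4], [0.0003, 0.0031, -0.0005, -2.2, 0.19, 0, 0.4], [0.0003, 0.0031, -0.0007, -2.2, 0.19, 0, 0.4], [0.0003, 0.003, -0.0008, -2.2, 0.19, 0, 0.4], [0.0003, 0.003, -0.0009, -2.2, 0.19, 0, 0.4], [0.0003, 0.003, -0.001, -2.2, 0.19, 0, 0.4], [0.0003, 0.004, -0.0012, -2.2, 0.19, 0, 0.4]]]}}

```text
time: 8.05
tool_pos: [0.5347, 0.1749, 0.1213]
tool_rot: [0.131, 0.723, 0.663, -0.143]
contact_force: [2.4, -14.7, -0.8]
gripper_width: 0.673
grasp_force: 65.2
```

{"method": "play_rows", "body": {"series": [[[0, 0, 0, 0, 0, 0, 0.4], [0, 0, 0, 0, 0, 0, 0.4]]]}}

```text
time: 8.25
tool_pos: [0.5347, 0.1744, 0.1212]
tool_rot: [0.131, 0.723, 0.663, -0.144]
contact_force: [2.8, -7.4, -3.7]
gripper_width: 0.673
grasp_force: 65.4
```

```bash
python3 -c "
from h import *
cmp(.38,.0825)"
```

```text
t 8.25 pos [0.5347 0.1744 0.1212] F [ 2.8 -7.4 -3.7] w 0.6732450765671015 65.41629552841187
shift [-0.0005  0.0006  0.0004] turn [ 0.6  -0.13 -0.05] L 0.0819 ang pos 0.376 ang tool 0.391 xoff 0.0005
```

The lever is against its on stop. Lower the collar along the lever.

{"method": "play_rows", "body": {"series": [[[-0.0001, -0.001, -0.0026, 0, 0, 0, 0.4], [-0.0001, -0.001, -0.0026, 0, 0, 0, 0.4], [-0.0001, -0.001, -0.0026, 0, 0, 0, 0.4], [-0.0001, -0.001, -0.0026, 0, 0, 0, 0.4], [-0.0001, -0.001, -0.0026, 0, 0, 0, 0.4], [-0.0001, -0.001, -0.0026, 0, 0, 0, 0.4], [0, 0, 0, 0, 0, 0, 0.4], [0, 0, 0, 0, 0, 0, 0.4]]]}}

```text
time: 9.05
tool_pos: [0.5342, 0.1686, 0.1064]
tool_rot: [0.13, 0.723, 0.663, -0.143]
contact_force: [2.4, -6.1, -1.9]
gripper_width: 0.678
grasp_force: 65.7
```

```bash
python3 -c "
from h import *
cmp(.38,.067)"
```

```text
t 9.05 pos [0.5342 0.1686 0.1064] F [ 2.4 -6.1 -1.9] w 0.6782004403832654 65.70893883705139
shift [-0.0005  0.0007  0.0008] turn [ 0.54 -0.09 -0.02] L 0.066 ang pos 0.376 ang tool 0.389 xoff 0.0006
```

{"method": "play_rows", "body": {"series": [[[0, 0, 0, 0, 0, 0, 0.8], [0, 0, 0, 0, 0, 0, 1], [0, 0, 0, 0, 0, 0, 1], [0, 0, 0, 0, 0, 0, 1], [0, 0, 0, 0, 0, 0, 1]]]}}

```text
time: 9.55
tool_pos: [0.5344, 0.1705, 0.1063]
tool_rot: [0.129, 0.723, 0.663, -0.141]
contact_force: [-0.2, 0.0, -0.4]
gripper_width: 0.998
grasp_force: 0.0
```

```bash
python3 -c "
from h import *
cmp(.38,.066)
S=grab('side')
b=cv2.resize(S[0][140:300,120:300],(585,520),interpolation=3)
cv2.imwrite('pics/c4.png',b)"
```

```text
t 9.55 pos [0.5344 0.1705 0.1063] F [-0.2  0.  -0.4] w 0.9979966392534697 0.0
shift [-0.0007 -0.0016 -0.    ] turn [ 0.3  -0.02 -0.08] L 0.0667 ang pos 0.403 ang tool 0.385 xoff 0.0006
```

View pics/c4.png

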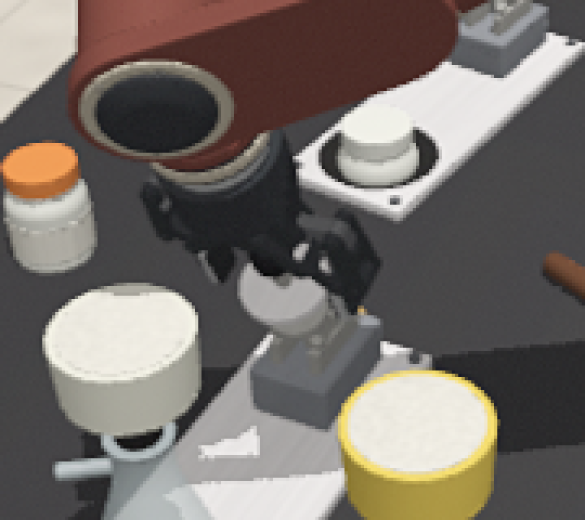

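The lever leans towards the flask (flange at 290,300), its collar looks down, and the fingers are open. I'll withdraw along the lever.

{"method": "play_rows", "body": {"series": [[[0.0003, 0.0035, 0.0093, 0, 0, 0, 1], [0.0003, 0.0037, 0.0093, 0, 0, 0, 1], [0.0003, 0.0037, 0.0093, 0, 0, 0, 1], [0.0003, 0.0037, 0.0093, 0, 0, 0, 1], [0.0003, 0.0037, 0.0093, 0, 0, 0, 1], [0.0003, 0.0037, 0.0093, 0, 0, 0, 1], [0.0003, 0.0037, 0.0093, 0, 0, 0, 1], [0.0003, 0.003, 0.0093, 0, 0, 0, 1], [0, 0, 0.02, 0, 0, 0, 1], [0, 0, 0.03, 0, 0, 0, 1]]]}}

```text
time: 10.6
tool_pos: [0.5357, 0.1988, 0.2295]
tool_rot: [0.129, 0.723, 0.663, -0.143]
contact_force: [0.9, 0.2, 0.5]
gripper_width: 0.997
grasp_force: 0.0
```

{"method": "play_rows", "body": {"series": [[[0, -0.02, 0.04, 4, 0, 0, 1], [0, -0.03, 0.04, 4, 0, 0, 1], [-0.01, -0.03, 0.03, 4, 0, 0, 1], [-0.02, -0.03, 0.02, 4, 0, 0, 1], [-0.02, -0.03, 0, 4, 0, 0, 1], [-0.02, -0.03, 0, 0, 0, 0, 1], [-0.02, -0.03, 0, 0, 0, 0, 1], [0, 0, 0, 0, 0, 0, 1], [0, 0, 0, 0, 0, 0, 1], [0, 0, 0, 0, 0, 0, 1]]]}}

```text
time: 11.6
tool_pos: [0.4471, -0.0005, 0.3607]
tool_rot: [0.002, 0.735, 0.678, -0.024]
contact_force: [0.2, -0.9, 0.4]
gripper_width: 1.0
grasp_force: 0.0
```

```bash
python3 -c "
from h import *
S=grab('side');T=grab('top')
for L in (.086,.119): print(L,((proj(S,target(.38,L)[0])-[120,130])*2.5).round())
a=cv2.resize(S[0][130:364,120:300],(450,585),interpolation=3)
cv2.imwrite('pics/c5.png',a);print(manip.state()['contact_force'])"
```

```text
0.086 [219. 241.]
0.119 [209. 221.]
[ 0.09170481 -0.79297153  0.75865484]
```

View pics/c5.png

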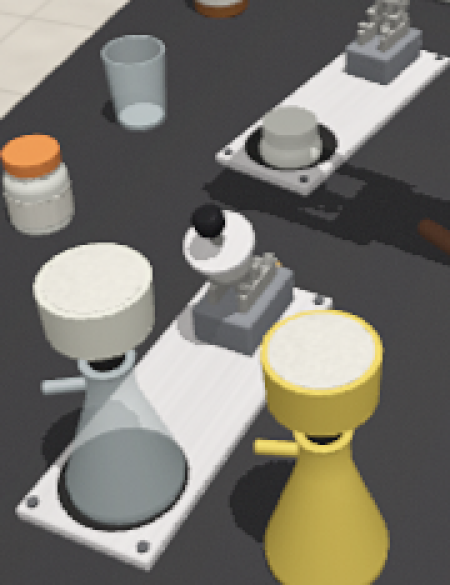

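The knob at (208,221) and flange at (219,243) match the predicted on-and-locked positions, (209,221) and (219,241). The flask stands untouched.

```bash
python3 -c "
from plant import manip
print(manip.job_done())"
```

```text
the job is handed in; nothing more can be done
None
```

I swung the flask station's lever over to its on end with the collar down; the last picture shows it locked there, with the flask still standing in place. I never went near the spare station's lever. The job is handed in, but the hand-in returned no verdict.

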